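Assemble the layers of a sensor box

ROBOT

A 7-joint arm with a two-finger parallel gripper is mounted at the origin on the work surface. World frame = base frame: x ahead of the robot, y to its left, z up, the work surface at z = 0. Lengths are in mm, angles in rad, forces in N, time in s.
With the tool pointing down it reaches from about 400 to 750 mm from the base axis. Payload 19.5 kg.
Tool frame: the origin (TCP) lies at the very end of the fingers, on their centre line; the grasp point (between the pads) lies 19 mm behind it (arm.grip_point_offset is the z of the grasp point in the tool frame, in mm); z points along the fingers, y is the line along which they close (so a half turn about z gives the same grasp; the last joint's range is limited). The gripper opens to 85 mm and grips with 20 to 120 N. Pads are 22 mm wide; open, the fingers measure 114 mm over their backs; the gripper's body (76 mm by 85 mm) begins 54 mm behind the grasp point. The pads swing forward as they close: fully open they stand 13 mm farther back than shut.
Start: joints at [1.291, 0.707, -0.028, 1.485, 0.022, 0.951, -0.075], TCP at [135.444, -558.793, 231.268] pointing down, gripper open.
Joint ranges: [-2.71, 2.71], [-0.32, 2.16], [-1.57, 1.52], [0, 2.45], [-1.46, 4.6], [0, 2.02], [-2.83, 2.83]. Speed limits (rad/s): [1.89, 1.89, 2.57, 2.57, 3.01, 3.01, 3.01].

INTERFACE

Orientations are given as a 3x3 rotation matrix whose columns are the frame's x, y, z axes.
In Python, from bench import arm gives the robot as it stands. The module is installed in compiled form; this text tells all that it offers.
- The arm moves only by the tool apply_moves, never from a script. Its argument "motion" is a list of rows, each a list of 5 numbers: the opening, from 0 (shut) to 1 (fully open), then the shift along the tool's x, y, z in units of 40 mm (1.0 is 40 mm), then the turn about the tool's z in units of 5 degrees (1.0 is 5 degrees). In form: [[hand, x, y, z, yaw], ...]. A call has 1 to 12 rows; each row shifts and turns the commanded pose from where the row before left it, along the tool's axes as they then stand; what a row does not reach is not made up. A row lasts 1/12 s, in which the tool goes at most 41.7 mm and 7.16 degrees, less where a joint would pass 70% of its speed; a pose out of reach is approached as far as the arm can. A call is refused whole if a number of a shift passes 1 or a number of a turn 1, either way. A call with a gripper value outside its range is refused whole. The fingers move at their own pace and stop on an object; "grip_force" is the grip in N (left out, the last holds). Time passes only in rows, so rows that do not move let the fingers close. It gives the time, the measured TCP pose, the force, the opening and the grip force at its end, in the units of the state.
- arm.observe(): the state, without advancing time (a new reading comes with each control period).
- arm.camera(name): name is "side" or "top" or "wrist"; returns a dict with "image" (420x560x3 uint8, red, green, blue), "fx", "fy", "cx", "cy" (pixels), "origin" and "orientation" of the camera in the world. Camera axes: x right, y up, looking along -z (the intrinsics and any distortion apply to the point x, -y, -z); pixel columns grow to the right and rows downward; lengths in mm; the calibration is good to about 2 mm. The wrist camera is an equidistant fisheye: a pixel r from the principal point sees the ray r / f radians off the axis. A picture is of the moment at which its call begins. There is no depth.
- arm.job_done(): hands the job in; it is judged then, once.
The state is a dict: "time_s": time; "joint_pos": joint angles; "joint_vel": joint speeds; "joint_torque": joint torques, N m; "position": TCP position; "tcp_rot": TCP orientation; "contact_force": force on the tool from outside, world axes, zero at the start; "wrist_torque": the same for the moment, N m; "width": finger opening in mm; "grip_force": force on a finger pad.
Only numpy, scipy, OpenCV 4.12 (cv2) and the standard library are available. Lean on these libraries where they do the work, as an engineer would, in place of code of your own. Each camera call takes 0.05 s, during which the arm holds its last target. There are 200 camera calls.

TASK

Assemble the sensor box on its base, in this order: lay the two-cell battery pack in the longer bay, then the small finned converter in the shorter bay, then the circuit board level on the two end ledges above them, and last the deep cover squarely over it all, down on the base's flange. Set each part down rather than dropping it, let it go before you take the next, and leave the meter, the breadboard and the screwdriver where they lie.

Things in the scene. Friction and masses are not known exactly. Their poses are not given: they have to be found in the camera images.
- base: Grey enclosure base, fixed; origin centre of underside, x long side; mm. Flange 220x146, top z 4 = bay floors. End blocks |x| 70-90, |y|<53: ledges z 35, lips to z 41 leave 172x100 for the board. Side walls |y| 50-53 to z 14. Ribs to z 12 bound two bays: longer 82x54 centred x -29, y 0; shorter 54x54 centred x +43, y 0. Outline above flange 180x106.
- battery: Battery pack: grey holder with two bright steel cells lying along x; block 62 (x) x 34 (y) x 26 mm high, loose, about 0.1 kg. Origin: centre of underside, z up. Fits the longer bay with 10 mm to spare per side, long side along the base's; grip across y. Too long for the shorter bay.
- converter: Power converter: bare aluminium block with six cooling fins on top, 36 (x) x 34 (y) x 26 mm high, loose, about 0.09 kg. Origin: centre of underside, z up. Grip across y (34 mm), the way the fins run. 9 mm to spare per side in the shorter bay.
- board: Circuit board: green plate 160 (x) x 84 (y) x 4 mm, loose, 0.12 kg. Origin: centre of underside, z up. Black block 40 (x) x 28 (y) mm at its centre, z 4 to 24: grip it across y. Capacitors (14 wide, to z 16) at x -55, y +-22; connector 12x60, to z 14, at x 66. In place its underside is 35 mm above the base's; either way round along the base is right.
- cover: Light grey hood 198 (x) x 124 (y) x 64 mm high, open underneath, walls 3, loose, 0.25 kg. Origin: centre of its lower edge plane, z up. Black grip rib on top at centre, 60 (x) x 16 (y), z 64 to 86: grip across y. Its mouth 192x118 goes down outside the base's blocks and walls, 6 mm to spare per side, onto the flange (4 mm above the base's underside); either way round is right.
- meter: Bystander: dark grey multimeter lying flat, 65 x 130 x 32 mm. Origin: centre of its underside. Leave it.
- breadboard: Bystander: white plug-in breadboard, 55 x 84 x 10 mm. Origin: centre of its underside. Leave it.
- screwdriver: Bystander: screwdriver with an amber handle, 190 mm long, lying on the counter. Leave it.
Not all that is in view belongs to the job. There is more than one size of the converter; the job needs the middle-sized.

How it is judged (in metres and radians):
On the way, in this order (a step that is already met when the one before it is completed fails the run):
1. the battery pack lies flat in the longer bay and is let go, with what was placed before still in place (x of battery in the frame of base between -0.041 and -0.017 m and y of battery in the frame of base between -0.012 and 0.012 m and z of battery in the frame of base between 0.001 and 0.007 m and angle between battery's own z axis and vertical below 0.08 rad and contact force between the fingers and battery below 0.05 N), for 0.2 s.
2. the converter lies flat in the shorter bay and is let go, with what was placed before still in place (x of battery in the frame of base between -0.041 and -0.017 m and y of battery in the frame of base between -0.012 and 0.012 m and z of battery in the frame of base between 0.001 and 0.007 m and angle between each of battery, converter's own z axis and vertical below 0.08 rad and x of converter in the frame of base between 0.031 and 0.055 m and y of converter in the frame of base between -0.012 and 0.012 m and z of converter in the frame of base between 0.001 and 0.007 m and contact force between the fingers and converter below 0.05 N), for 0.2 s.
3. the circuit board lies flat on both end ledges and is let go, with what was placed before still in place (x of battery in the frame of base between -0.041 and -0.017 m and y of battery in the frame of base between -0.012 and 0.012 m and z of battery in the frame of base between 0.001 and 0.007 m and angle between each of battery, converter's own z axis and vertical below 0.08 rad and x of converter in the frame of base between 0.031 and 0.055 m and y of converter in the frame of base between -0.012 and 0.012 m and z of converter in the frame of base between 0.001 and 0.007 m and x of board in the frame of base between -0.008 and 0.008 m and y of board in the frame of base between -0.01 and 0.01 m and z of board in the frame of base between 0.032 and 0.038 m and angle between board's own z axis and vertical below 0.05 rad and angle between the x axis of board and the x axis of base, either way round below 0.2 rad and contact force between the fingers and board below 0.05 N), for 0.2 s.
4. the cover stands squarely on the flange over everything and is let go, with what was placed before still in place (x of battery in the frame of base between -0.041 and -0.017 m and y of battery in the frame of base between -0.012 and 0.012 m and z of battery in the frame of base between 0.001 and 0.007 m and angle between each of battery, converter's own z axis and vertical below 0.08 rad and x of converter in the frame of base between 0.031 and 0.055 m and y of converter in the frame of base between -0.012 and 0.012 m and z of converter in the frame of base between 0.001 and 0.007 m and x of board in the frame of base between -0.008 and 0.008 m and y of board in the frame of base between -0.01 and 0.01 m and z of board in the frame of base between 0.032 and 0.038 m and angle between each of board, cover's own z axis and vertical below 0.05 rad and angle between the x axis of each of board, cover and the x axis of base, either way round below 0.2 rad and x of cover in the frame of base between -0.008 and 0.008 m and y of cover in the frame of base between -0.008 and 0.008 m and z of cover in the frame of base between 0.001 and 0.007 m and contact force between the fingers and cover below 0.05 N), for 0.2 s.
At the end, for the whole second after the job is handed in: All released, level, at rest, in the base's axes: battery pack in the longer bay, converter in the shorter (12 mm of its centre in x, y; on the floor), board on the ledges (x 8, y 10 mm, 35 mm up), cover on the flange (x, y 8 mm); heights to 3 mm; board, cover turned under 0.2 rad (all of step 4 and contact force between the fingers and battery below 0.05 N and linear speed of each of battery, converter, board, cover below 0.02 m/s and angular speed of each of battery, converter, board, cover below 0.1 rad/s and contact force between the fingers and converter below 0.05 N and contact force between the fingers and board below 0.05 N); the robot touches nothing.
It fails at once if the meter, breadboard or screwdriver is pushed more than 30 mm (distance of any of meter, breadboard, screwdriver from where it was at the start of the episode above 0.03 m).
It fails at once if the battery pack is dropped or thrown (faster than 0.8 m/s, out of the fingers) (linear speed of battery above 0.8 m/s and contact force between the fingers and battery below 0.05 N).
It fails at once if the converter is dropped or thrown (faster than 0.8 m/s, out of the fingers) (linear speed of converter above 0.8 m/s and contact force between the fingers and converter below 0.05 N).
It fails at once if the circuit board is dropped or thrown (faster than 0.8 m/s, out of the fingers) (linear speed of board above 0.8 m/s and contact force between the fingers and board below 0.05 N).
It fails at once if the cover is dropped or thrown (faster than 0.8 m/s, out of the fingers) (linear speed of cover above 0.8 m/s and contact force between the fingers and cover below 0.05 N).
It also fails if it takes over 115 s, if anything falls off the work surface, if the arm or the gripper's body presses on something with over 40 N, if the wrist force passes 120 N, or if a joint passes its speed limit or range.

## Working session

There is one attempt and no reset: what is moved stays moved. The work goes in short steps, Python scripts to look and compute and a tool call to move; the robot and the scene stay as the last step left them, time stands still between calls to the robot, and variables do not carry over. Pictures are saved under pics/ and viewed, at most 19 in all, crops included, and the job is handed in when it is done.

Besides the shell and the picture viewer there is one more tool, called as name(argument=value, ...), one argument or row to a line, values as JSON. apply_moves: Moves the arm, as the interface text tells. Its arguments: {"type":"object","properties":{"motion":{"type":"array"},"grip_force":{"type":"number"}},"required":["motion"]}

```bash
mkdir -p pics
cat > h.py <<'E'
import numpy as np, cv2
from bench import arm
def ray(c,u,v):
    d=np.array([(u-c['cx'])/c['fx'],-(v-c['cy'])/c['fy'],-1.0])
    return np.array(c['origin']),np.array(c['orientation'])@d
def onz(c,u,v,z):
    o,d=ray(c,u,v); return o+d*(z-o[2])/d[2]
def grab(n,f=None):
    c=arm.camera(n)
    if f: cv2.imwrite('pics/'+f,c['image'][:,:,::-1])
    return c
E
python3 - <<'E'
from h import *
for n in ('top','side'):
    c=grab(n,n+'0.png'); print(n,c['fx'],c['fy'],c['cx'],c['cy'],np.round(c['origin'],1),np.round(c['orientation'],3).tolist(),c.keys())
s=arm.observe(); print(s['position'],np.round(s['tcp_rot'],3).tolist(),s['width'],s['time_s'],arm.grip_point_offset)
E
```

```text
top 390.29286235031014 390.29286235031014 283.67943718868446 200.43488457788658 [ 400.6  -59.  1159.2] [[0.025, 0.987, -0.159], [-0.999, 0.021, -0.026], [-0.022, 0.159, 0.987]] dict_keys(['image', 'fx', 'fy', 'cx', 'cy', 'origin', 'orientation'])
side 392.56851302555305 392.56851302555305 276.6167059865518 214.301109606558 [ 343.1 -713.   775.2] [[0.947, 0.227, -0.229], [-0.322, 0.682, -0.656], [0.007, 0.695, 0.719]] dict_keys(['image', 'fx', 'fy', 'cx', 'cy', 'origin', 'orientation'])
[ 135.39213437 -558.58392262  230.87986317] [[0.972, 0.236, -0.0], [0.236, -0.972, 0.001], [-0.0, -0.001, -1.0]] 85.04349390381452 0.1 -18.700000000000003
```

View pics/top0.png

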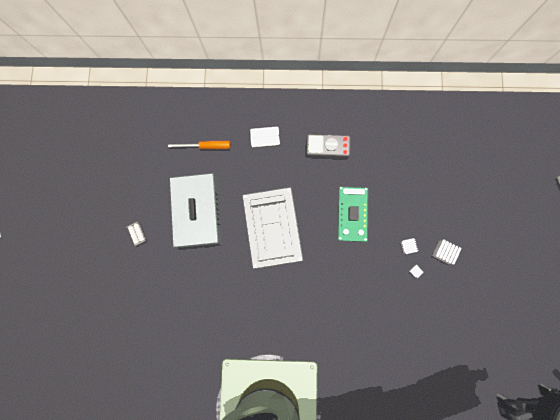

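View pics/side0.png

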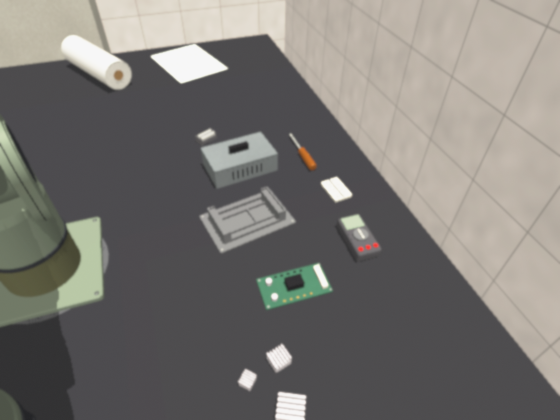

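The top view shows the cover at (194,211), base (272,228), board (353,214), battery (137,234), and finned blocks at (410,246), (417,272) and (447,252). The middle-sized one is probably (410,246). The side view agrees with this. Next I'll enlarge and measure.

Run:
```python
from h import *
c=grab('top'); im=c['image']
cr=im[165:285,115:475,::-1]
a=cv2.resize(cr[:,0:200],None,fx=4,fy=4,interpolation=cv2.INTER_CUBIC)
cv2.imwrite('pics/t_a.png',a)
hsv=cv2.cvtColor(im,cv2.COLOR_RGB2HSV)
m=((hsv[:,:,2]>95)).astype(np.uint8); m[:110]=0; m[345:]=0
for ct in cv2.findContours(m,cv2.RETR_EXTERNAL,cv2.CHAIN_APPROX_NONE)[0]:
    if cv2.contourArea(ct)<60: continue
    (u,v),wh,an=cv2.minAreaRect(ct); z={True:0}.get(True)
    b=cv2.boxPoints(((u,v),wh,an)); 
    P=np.array([onz(c,*q,10)[:2] for q in b])
    print(np.round([u,v]),np.round(onz(c,u,v,13)[:2]),'box',np.round(P).tolist(),[round(float(np.linalg.norm(P[i]-P[i+1]))) for i in (0,1)])
```

```text
[280. 227.] [505. -19.] box [[855.0, 872.0], [883.0, -862.0], [198.0, -803.0], [152.0, 772.0]] [1734, 687]
```

View pics/t_a.png

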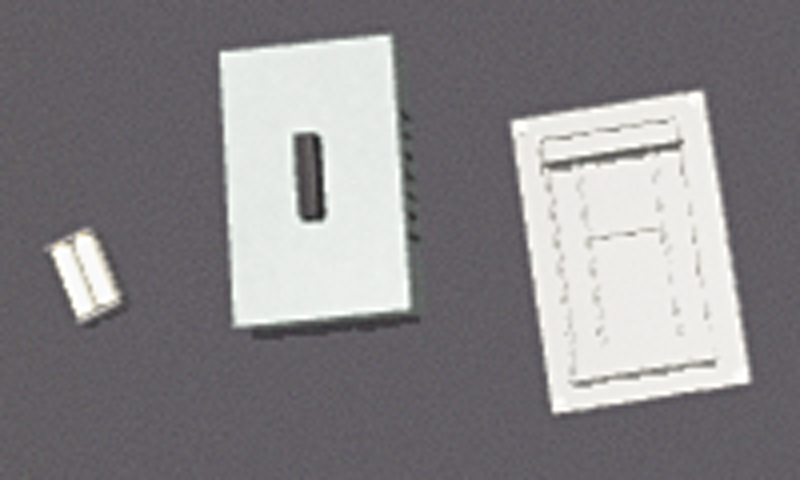

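The crop shows the base with the shorter bay at the far end (upper in the picture, rib at about y=235 in the crop), so base +x points away from the robot. The battery is at crop (85,276), and the cover rib is at (310,176). The threshold was too low, so I'll redo it.

```bash
cat >> h.py <<'E'
def rects(c,m,z,amin=60):
    out=[]
    for ct in cv2.findContours(m.astype(np.uint8),cv2.RETR_EXTERNAL,cv2.CHAIN_APPROX_NONE)[0]:
        if cv2.contourArea(ct)<amin: continue
        P=np.array([onz(c,*q,z)[:2] for q in ct[:,0].astype(float)],np.float32)
        (x,y),(w,h),a=cv2.minAreaRect(P)
        if w<h: w,h,a=h,w,a+90
        out.append((np.round(ct[:,0].mean(0)),round(x,1),round(y,1),round(w),round(h),round((a+90)%180-90,1)))
    return out
E
python3 - <<'E'
from h import *
c=grab('top'); im=c['image']
h=cv2.cvtColor(im,cv2.COLOR_RGB2HSV)
print(im[300,400],im[100,100+50])
m=(h[:,:,2]>150); m[:110]=0; m[345:]=0
for z in (0,4,26,64):
    print(z)
    for r in rects(c,m,z): print(r)
g=(h[:,:,1]>120)&(h[:,:,0]>40)&(h[:,:,0]<90);g[:110]=0;g[345:]=0
print(rects(c,g,4))
k=(h[:,:,2]<70);k[:150]=0;k[260:]=0
print(rects(c,k,86,20),rects(c,k,24,20))
a=cv2.resize(im[180:290,330:480,::-1],None,fx=5,fy=5,interpolation=cv2.INTER_CUBIC)
cv2.imwrite('pics/t_b.png',a)
E
```

```text
[99 93 99] [100  95 103]
0
(array([416., 271.]), 387.2, -418.8, 30, 29, 44.6)
(array([447., 252.]), 445.9, -510.6, 63, 59, 63.9)
(array([409., 246.]), 460.3, -400.5, 43, 41, -75.5)
(array([136., 233.]), 478.3, 411.2, 63, 35, 26.2)
(array([272., 228.]), 506.3, 4.3, 223, 148, 10.4)
(array([353., 214.]), 552.2, -236.0, 161, 85, -1.0)
(array([193., 210.]), 554.3, 243.7, 211, 133, 7.1)
(array([200., 145.]), 756.7, 239.3, 190, 22, -89.0)
(array([328., 144.]), 764.2, -160.7, 128, 61, 89.9)
(array([264., 136.]), 786.6, 36.0, 89, 60, -84.0)
4
(array([416., 271.]), 387.3, -417.6, 30, 29, 44.6)
(array([447., 252.]), 445.7, -509.0, 63, 58, 63.9)
(array([409., 246.]), 460.1, -399.3, 43, 41, -75.5)
(array([136., 233.]), 478.0, 409.6, 63, 35, 26.2)
(array([272., 228.]), 506.0, 4.1, 222, 148, 10.4)
(array([353., 214.]), 551.6, -235.4, 160, 85, -1.0)
(array([193., 210.]), 553.7, 242.6, 211, 133, 7.1)
(array([200., 145.]), 755.5, 238.2, 189, 22, -89.0)
(array([328., 144.]), 762.9, -160.4, 128, 61, 89.9)
(array([264., 136.]), 785.2, 35.6, 89, 60, -84.0)
26
(array([416., 271.]), 387.5, -410.8, 29, 28, 4
[... 287 characters left out ...]
, 236.9, 207, 130, 7.1)
(array([200., 145.]), 748.7, 232.6, 186, 22, -89.0)
(array([328., 144.]), 756.0, -158.4, 126, 59, 89.9)
(array([264., 136.]), 777.9, 33.8, 87, 59, -84.0)
64
(array([416., 271.]), 387.9, -399.0, 28, 28, 44.6)
(array([447., 252.]), 443.4, -485.6, 60, 55, 63.9)
(array([409., 246.]), 457.0, -381.6, 41, 39, -75.5)
(array([136., 233.]), 474.0, 385.3, 60, 33, 26.2)
(array([272., 228.]), 500.5, 0.8, 210, 140, 10.4)
(array([353., 214.]), 543.8, -226.2, 152, 81, -1.0)
(array([193., 210.]), 545.8, 227.0, 200, 126, 7.1)
(array([200., 145.]), 737.0, 222.8, 180, 21, -89.0)
(array([328., 144.]), 744.1, -155.1, 121, 57, 89.9)
(array([264., 136.]), 765.2, 30.7, 85, 57, -84.0)
[]
[] []
```

View pics/t_b.png

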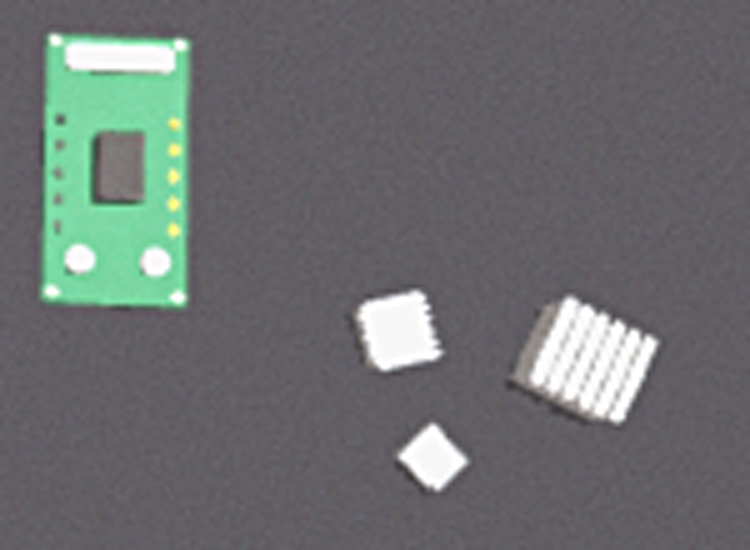

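The crop shows the board at (116,170), with the middle converter at (398,330) and its fins running roughly left to right. The small converter is at (432,458) and the large one at (590,360). Next I'll check the wrist camera mounting and write the planning helper.

```bash
cat >> h.py <<'E'
def to(x,y,z,ang=None):
    "shifts in tool units from the current pose (turn last, needed turn in units)"
    s=arm.observe(); R=np.array(s['tcp_rot']); d=R.T@(np.array([x,y,z])-s['position'])/40
    a0=np.degrees(np.arctan2(R[1,0],R[0,0])); t=0 if ang is None else -((ang-a0+90)%180-90)/5
    print('now',np.round(s['position'],1),'ang',round(a0,1),'t',s['time_s'],'shift',np.round(d,3),'turn',round(t,3))
def wray(c,u,v):
    a=np.array([u-c['cx'],v-c['cy']]);r=np.hypot(*a)+1e-9;th=r/c['fx']
    d=np.array([a[0]/r*np.sin(th),-a[1]/r*np.sin(th),-np.cos(th)])
    return np.array(c['origin']),np.array(c['orientation'])@d
def wz(c,u,v,z):
    o,d=wray(c,u,v); return o+d*(z-o[2])/d[2]
E
python3 - <<'E'
from h import *
c=grab('wrist'); s=arm.observe(); R=np.array(s['tcp_rot'])
print(c['fx'],c['cx'],c['cy'],R.T@(c['origin']-np.array(s['position'])),np.round(R.T@c['orientation'],3).tolist())
to(458,-393,231,14.5)
E
```

```text
325.19226210127806 278.31327970700835 211.59208379553252 [  73.06331619   -0.17697633 -141.26126007] [[-0.0, 0.956, 0.293], [1.0, 0.0, 0.001], [0.001, 0.293, -0.956]]
now [ 135.4 -558.7  231.1] ang 13.6 t 0.25 shift [ 8.813e+00 -2.127e+00  3.000e-03] turn -0.176
```

apply_moves(
  motion=[
    [1,0.8,-0.19,0,0],
    [1,0.8,-0.19,0,0],
    [1,0.8,-0.19,0,0],
    [1,0.8,-0.19,0,0],
    [1,0.8,-0.19,0,0],
    [1,0.8,-0.19,0,0],
    [1,0.8,-0.19,0,0],
    [1,0.8,-0.19,0,0],
    [1,0.8,-0.19,0,0],
    [1,0.8,-0.19,0,0],
    [1,0.8,-0.2,0,0],
    [1,0,0,0,0],
  ],
)

```text
time_s: 1.25
position: [463.3, -389.6, 230.7]
tcp_rot: [[0.97, 0.242, 0.002], [0.242, -0.97, 0.003], [0.003, -0.002, -1.0]]
contact_force: [0.7, 1.2, -0.0]
width: 85.2
grip_force: 0.0
```

Run:
```python
from h import *
c=grab('wrist','w1.png'); to(458,-393,231,14.5); print(c['image'][200,400])
```

```text
now [ 460.4 -391.9  230.7] ang 13.9 t 1.3 shift [-0.065  0.013 -0.007] turn -0.124
[115 113 118]
```

View pics/w1.png

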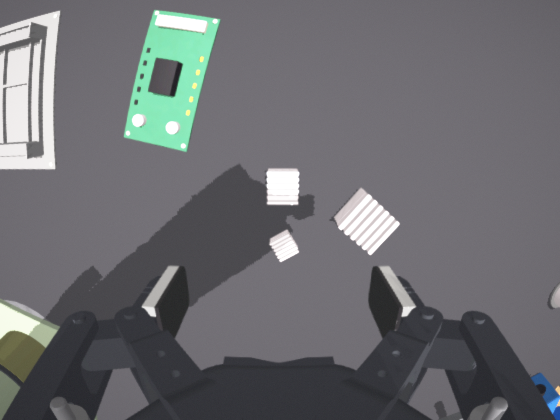

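The wrist view shows the middle converter at (283,187) with its fins running across the picture, so gripping along tool y is right. The small one is at (284,246), the large one at (367,221), and the board is upper left. I'll measure with the wrist camera.

```bash
cat >> h.py <<'E'
def wrects(c,m,z,amin=80):
    out=[]
    for ct in cv2.findContours(m.astype(np.uint8),cv2.RETR_EXTERNAL,cv2.CHAIN_APPROX_NONE)[0]:
        if cv2.contourArea(ct)<amin: continue
        P=np.array([wz(c,*q,z)[:2] for q in ct[:,0].astype(float)],np.float32)
        (x,y),(w,h),a=cv2.minAreaRect(P)
        if w<h: w,h,a=h,w,a+90
        out.append((np.round(ct[:,0].mean(0)),round(x,1),round(y,1),round(w,1),round(h,1),round((a+90)%180-90,1)))
    return out
E
python3 - <<'E'
from h import *
c=grab('wrist'); h=cv2.cvtColor(c['image'],cv2.COLOR_RGB2HSV)
m=h[:,:,2]>150; m=cv2.morphologyEx(m.astype(np.uint8),cv2.MORPH_CLOSE,np.ones((7,7)))
m[265:]=0
for r in wrects(c,m,26): print(r)
g=(h[:,:,1]>90)&(h[:,:,0]>60)&(h[:,:,0]<90);g[265:]=0
g=cv2.morphologyEx(g.astype(np.uint8),cv2.MORPH_CLOSE,np.ones((5,5)))
for r in wrects(c,g,4,500): print('board',r)
E
```

```text
(array([282., 243.]), 393.1, -412.5, 32.4, 27.9, 42.9)
(array([364., 218.]), 443.9, -497.7, 67.8, 53.3, 64.2)
(array([281., 183.]), 460.4, -394.1, 40.1, 35.2, 13.9)
(array([28., 91.]), 509.1, -29.8, 208.1, 116.5, 10.5)
(array([169.,  76.]), 549.6, -244.0, 150.6, 79.6, -1.0)
board (array([172.,  62.]), 550.8, -236.0, 159.3, 84.3, -1.0)
```

Run:
```python
from h import *
to(470,0,231,10.4);to(470,397,231,26.2)
```

```text
now [ 458.5 -393.4  230.9] ang 13.7 t 1.35 shift [ 2.615e+00 -9.487e+00  2.000e-03] turn 0.667
now [ 458.5 -393.4  230.9] ang 13.7 t 1.35 shift [ 4.9710e+00 -1.9128e+01  6.0000e-03] turn -2.493
```

apply_moves(
  motion=[
    [1,0.23,-0.86,0,0],
    [1,0.23,-0.86,0,0],
    [1,0.23,-0.86,0,0],
    [1,0.24,-0.86,0,0],
    [1,0.24,-0.86,0,0],
    [1,0.24,-0.86,0,0],
    [1,0.24,-0.86,0,0],
    [1,0.24,-0.86,0,0],
    [1,0.24,-0.86,0,0],
    [1,0.24,-0.86,0,0],
    [1,0.24,-0.87,0,0.67],
    [1,0,0,0,0],
  ],
)

```text
time_s: 2.35
position: [469.8, 4.6, 231.3]
tcp_rot: [[0.983, 0.182, -0.0], [0.182, -0.983, 0.003], [0.0, -0.003, -1.0]]
contact_force: [-0.8, 0.9, 0.3]
width: 85.3
grip_force: 0.0
```

Run:
```python
from h import *
c=grab('wrist','w2.png'); c=grab('wrist');h=cv2.cvtColor(c['image'],cv2.COLOR_RGB2HSV)
to(470,397,231,26.2)
print(c['image'][250,280],c['image'][40,400])
for th in (90,110,130):
  m=(h[:,:,2]>th)&(h[:,:,1]<60); m=cv2.morphologyEx(m.astype(np.uint8),cv2.MORPH_CLOSE,np.ones((7,7)))
  m[300:]=0
  for r in wrects(c,m,4,3000): print(th,r)
```

```text
now [469.8  -1.4 231.4] ang 10.4 t 2.45 shift [ 1.795e+00 -9.796e+00  8.000e-03] turn -3.169
[94 92 96] [90 88 92]
90 (array([288., 155.]), 491.7, 2.3, 1049.7, 466.7, -79.6)
110 (array([282., 144.]), 505.4, 4.3, 221.8, 148.1, 10.4)
110 (array([90., 90.]), 547.9, 267.8, 242.4, 150.8, 6.9)
130 (array([282., 144.]), 505.7, 4.4, 219.8, 147.2, 10.4)
130 (array([89., 90.]), 547.9, 267.8, 241.1, 149.3, 7.0)
```

View pics/w2.png

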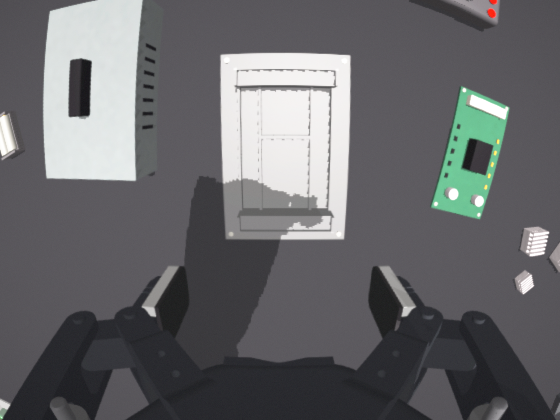

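The base is at (285,147) in the wrist view, centred at (505.7, 4.2) and turned 10.4°. The shorter bay is at the far end, confirmed by the rib at row 136. Next is the battery.

apply_moves(
  motion=[
    [1,0.16,-0.89,0,0],
    [1,0.16,-0.89,0,0],
    [1,0.16,-0.89,0,0],
    [1,0.16,-0.89,0,0],
    [1,0.16,-0.89,0,0],
    [1,0.16,-0.89,0,0],
    [1,0.16,-0.89,0,0],
    [1,0.16,-0.89,0,0],
    [1,0.17,-0.89,0,0],
    [1,0.17,-0.89,0,0],
    [1,0.17,-0.9,0,-1],
    [1,0,0,0,-1],
  ],
)

```text
time_s: 3.45
position: [469.9, 401.5, 230.4]
tcp_rot: [[0.935, 0.353, -0.001], [0.353, -0.935, 0.002], [-0.0, -0.002, -1.0]]
contact_force: [-1.0, -0.9, -1.1]
width: 85.2
grip_force: 0.0
```

apply_moves(
  motion=[
    [1,0,0,0.8,-1],
    [1,0,0,0.8,-0.17],
    [1,0,0,0,0],
    [1,0,0,0,0],
  ],
)

```text
time_s: 3.78
position: [471.5, 395.1, 167.2]
tcp_rot: [[0.899, 0.437, -0.001], [0.437, -0.899, -0.002], [-0.002, 0.001, -1.0]]
contact_force: [0.8, -0.1, 0.4]
width: 85.1
grip_force: 0.0
```

Run:
```python
from h import *
c=grab('wrist','w3.png');h=cv2.cvtColor(c['image'],cv2.COLOR_RGB2HSV)
to(476.5,400,100,26.2)
for th in (130,150,170):
  m=(h[:,:,2]>th)&(h[:,:,1]<60); m=cv2.morphologyEx(m.astype(np.uint8),cv2.MORPH_CLOSE,np.ones((7,7)))
  m[265:]=0
  for r in wrects(c,m,26,500): print(th,r)
```

```text
now [471.9 395.9 168.6] ang 26.0 t 3.8333 shift [ 0.148 -0.042  1.716] turn -0.049
130 (array([272., 184.]), 478.3, 405.2, 56.8, 33.2, 25.8)
130 (array([486., 199.]), 594.5, 173.9, 258.3, 184.4, -68.1)
150 (array([273., 184.]), 478.3, 405.2, 56.7, 33.2, 25.9)
150 (array([486., 199.]), 594.5, 173.4, 257.4, 184.1, -68.1)
170 (array([273., 184.]), 478.3, 405.2, 56.7, 33.2, 26.0)
170 (array([486., 199.]), 594.5, 173.4, 257.4, 184.1, -68.1)
```

View pics/w3.png

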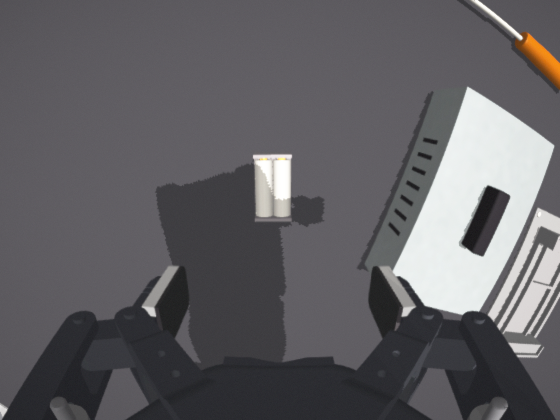

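The battery is at cols 253–292, rows 154–222 in the wrist view, aligned with the tool. The cover is at the right.

Run:
```python
from h import *
c=grab('wrist'); 
for z in (26,20):
  for q in ((272.5,154),(272.5,222),(253,188),(292,188)): print(z,np.round(wz(c,*q,z),1))
to(478,403,100,26.2)
```

```text
26 [504.4 418.2  26. ]
26 [447.8 391.   26. ]
26 [469.2 420.6  26. ]
26 [484.4 389.2  26. ]
20 [503.7 417.9  20. ]
20 [445.9 390.2  20. ]
20 [467.7 420.5  20. ]
20 [483.3 388.4  20. ]
now [471.9 396.4 169.2] ang 26.0 t 3.8833 shift [ 0.206 -0.08   1.731] turn -0.042
```

apply_moves(
  motion=[
    [1,0.17,-0.1,0.5,-0.04],
    [1,0,0,0.8,0],
    [1,0,0,0.8,0],
    [1,0,0,0.8,0],
    [1,0,0,0.6,0],
    [1,0,0,0.3,0],
    [1,0,0,0.15,0],
    [1,0,0,0,0],
    [1,0,0,0,0],
  ],
)

```text
time_s: 4.63
position: [475.7, 404.0, 11.0]
tcp_rot: [[0.896, 0.443, 0.002], [0.443, -0.896, 0.001], [0.002, -0.001, -1.0]]
contact_force: [0.3, 0.5, 0.6]
width: 85.3
grip_force: 0.0
```

apply_moves(
  motion=[
    [0,0,0,0,0],
    [0,0,0,0,0],
    [0,0,0,0,0],
    [0,0,0,0,0],
    [0,0,0,0,0],
    [0,0,0,0,0],
    [0,0,0,0,0],
    [0,0,0,0,0],
    [0,0,0,0,0],
    [0,0,0,0,0],
  ],
  grip_force=40,
)

```text
time_s: 5.47
position: [475.0, 403.7, 9.9]
tcp_rot: [[0.896, 0.443, 0.0], [0.443, -0.896, 0.0], [0.001, -0.0, -1.0]]
contact_force: [-1.9, -0.8, 7.2]
width: 33.0
grip_force: 40.3
```

apply_moves(
  motion=[
    [0,0,0,-0.2,0],
    [0,0,0,-0.5,0],
    [0,0,0,-0.8,0],
    [0,0,0,-0.8,0],
    [0,0,0,-0.8,0],
    [0,0,0,-0.4,0],
    [0,0,0,0,0],
  ],
)

```text
time_s: 6.05
position: [476.0, 404.4, 153.6]
tcp_rot: [[0.896, 0.443, 0.004], [0.443, -0.896, 0.004], [0.005, -0.002, -1.0]]
contact_force: [0.5, 0.2, -1.4]
width: 33.2
grip_force: 40.3
```

Run:
```python
from h import *
to(477.2,-1,60,10.4); print(arm.observe()['width'])
```

```text
now [476.  404.4 153.6] ang 26.3 t 6.05 shift [-4.479  9.102  2.301] turn 3.184
33.150862749902245
```

apply_moves(
  motion=[
    [0,-0.2,0.4,0,0],
    [0,-0.4,0.8,0,0],
    [0,-0.4,0.8,0,0],
    [0,-0.4,0.83,0,0],
    [0,-0.4,0.83,0,0],
    [0,-0.4,0.83,0,0],
    [0,-0.4,0.83,0,0],
    [0,-0.4,0.83,0,0],
    [0,-0.4,0.83,0,0],
    [0,-0.4,0.82,0,0],
    [0,-0.4,0.8,0,0],
    [0,-0.28,0.5,0,0],
  ],
)

```text
time_s: 7.05
position: [475.1, -5.8, 149.1]
tcp_rot: [[0.897, 0.441, -0.001], [0.441, -0.897, -0.001], [-0.001, 0.001, -1.0]]
contact_force: [0.7, -0.6, -0.3]
width: 32.9
grip_force: 40.2
```

apply_moves(
  motion=[
    [0,0,0,0.4,0.8],
    [0,0,0,0.8,0.8],
    [0,0,0,0.6,0.8],
    [0,0,0,0.3,0.78],
    [0,0,0,0,0],
    [0,0,0,0,0],
  ],
)

```text
time_s: 7.55
position: [475.3, -2.1, 65.2]
tcp_rot: [[0.983, 0.183, -0.001], [0.183, -0.983, -0.0], [-0.001, -0.0, -1.0]]
contact_force: [1.0, -0.6, -1.3]
width: 33.1
grip_force: 40.2
```

Run:
```python
from h import *
c=grab('wrist','w4.png')
to(477.2,-1,17,10.4); print(arm.observe()['width'])
```

```text
now [475.7  -2.2  65.8] ang 10.6 t 7.6 shift [ 0.041 -0.022  1.221] turn 0.033
33.08894090016261
```

View pics/w4.png

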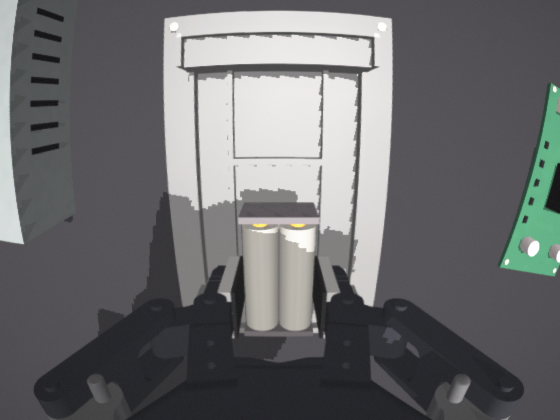

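The battery is held level. Its front end is at rows 204–222, and the dividing rib is at row 162 with side ribs at cols 233 and 322. I'll check the along-x offset in the hand.

Run:
```python
from h import *
c=grab('wrist');s=arm.observe();R=np.array(s['tcp_rot'])
f=lambda p:np.round(R.T@(p-np.array(s['position'])),1)
for q,z in (((279,204),55),((279,222),81),((279,204),81),((279,332),81)): print(q,z,f(wz(c,*q,z)))
print('rib',wz(c,278,162,12),wz(c,233,200,12),wz(c,322,200,12))
to(477.2,-1,17,10.4)
```

```text
(279, 204) 55 [30.   0.1 11.2]
(279, 222) 81 [ 29.7   0.  -14.8]
(279, 204) 81 [ 37.4   0.  -14.8]
(279, 332) 81 [-26.6   0.1 -14.9]
rib [519.46127671   6.47841835  12.        ] [490.94955307  29.79448054  12.        ] [501.14148373 -24.89022837  12.        ]
now [476.   -2.1  66.2] ang 10.6 t 7.65 shift [ 0.034 -0.022  1.229] turn 0.031
```

apply_moves(
  motion=[
    [0,0.05,-0.02,0.3,0],
    [0,0,0,0.4,0],
    [0,0,0,0.3,0],
    [0,0,0,0.15,0],
    [0,0,0,0.08,0],
    [0,0,0,0,0],
    [0,0,0,0,0],
  ],
)

```text
time_s: 8.23
position: [477.8, -1.0, 16.8]
tcp_rot: [[0.983, 0.181, 0.001], [0.181, -0.983, 0.0], [0.001, -0.0, -1.0]]
contact_force: [0.1, 0.3, -0.7]
width: 32.9
grip_force: 40.2
```

apply_moves(
  motion=[
    [0,0,0,0.02,0],
    [0,0,0,0.02,0],
    [0,0,0,0.01,0],
    [0,0,0,0,0],
  ],
)

```text
time_s: 8.57
position: [477.5, -1.0, 14.2]
tcp_rot: [[0.983, 0.181, 0.0], [0.181, -0.983, 0.0], [0.0, -0.0, -1.0]]
contact_force: [0.0, 0.4, -0.8]
width: 32.9
grip_force: 40.2
```

apply_moves(
  motion=[
    [0,0,0,0.015,0],
    [0,0,0,0.015,0],
    [0,0,0,0,0],
  ],
)

```text
time_s: 8.82
position: [477.6, -1.0, 13.8]
tcp_rot: [[0.983, 0.181, 0.001], [0.181, -0.983, 0.0], [0.001, -0.0, -1.0]]
contact_force: [-3.1, 1.1, 26.9]
width: 33.1
grip_force: 43.5
```

apply_moves(
  motion=[
    [0.5,0,0,-0.02,0],
    [0.6,0,0,0,0],
    [0.8,0,0,0,0],
    [1,0,0,0,0],
    [1,0,0,-0.2,0],
    [1,0,0,-0.6,0],
    [1,0,0,-0.8,0],
    [1,0,0,-0.8,0],
    [1,0,0,-0.8,0],
    [1,0,0,-0.6,0],
    [1,0,0,0,0],
  ],
)

```text
time_s: 9.73
position: [478.7, -1.0, 170.2]
tcp_rot: [[0.984, 0.181, 0.006], [0.181, -0.984, 0.0], [0.006, 0.001, -1.0]]
contact_force: [0.2, 1.6, 0.5]
width: 85.4
grip_force: 0.0
```

Run:
```python
from h import *
c=grab('wrist','w5.png')
to(458.5,-394,100,14)
```

```text
now [478.2  -1.  168.1] ang 10.4 t 9.7833 shift [-2.269  9.574  1.698] turn -0.715
```

View pics/w5.png

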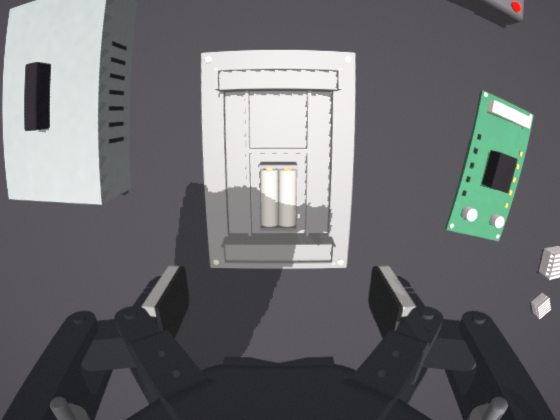

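The battery lies flat and centred in the longer bay (cols 260–297, rows 164–228). Now the converter. The path passes over the board at z≈168, which is clear.

apply_moves(
  motion=[
    [1,-0.2,0.8,0,0],
    [1,-0.2,0.88,0,0],
    [1,-0.2,0.88,0,0],
    [1,-0.21,0.88,0,0],
    [1,-0.21,0.88,0,0],
    [1,-0.21,0.88,0,0],
    [1,-0.21,0.88,0,0],
    [1,-0.21,0.88,0,0],
    [1,-0.21,0.88,0,0],
    [1,-0.21,0.88,0,0],
    [1,-0.2,0.85,0,-0.7],
    [1,0,0,0,0],
  ],
)

```text
time_s: 10.78
position: [454.5, -400.4, 164.6]
tcp_rot: [[0.971, 0.238, -0.002], [0.238, -0.971, -0.002], [-0.003, 0.002, -1.0]]
contact_force: [-1.6, -1.1, -1.0]
width: 85.5
grip_force: 0.0
```

Run:
```python
from h import *
c=grab('wrist'); c=grab('wrist','w6.png');h=cv2.cvtColor(c['image'],cv2.COLOR_RGB2HSV)
m=h[:,:,2]>140; m=cv2.morphologyEx(m.astype(np.uint8),cv2.MORPH_CLOSE,np.ones((9,9)))
m[262:]=0
for r in wrects(c,m,26,200): print(r)
to(458.5,-394,10.5,14)
```

```text
(array([278., 255.]), 404.7, -409.0, 31.4, 19.7, -76.3)
(array([377., 231.]), 444.1, -497.4, 70.7, 53.6, 64.3)
(array([277., 191.]), 461.3, -393.9, 41.0, 35.5, 13.7)
(array([143.,  69.]), 544.4, -245.8, 139.6, 79.4, -0.7)
(array([10., 84.]), 518.1, -72.6, 208.7, 44.8, 12.9)
now [ 456.6 -394.6  164.7] ang 13.8 t 10.8833 shift [5.400e-02 3.000e-03 3.855e+00] turn -0.037
```

View pics/w6.png

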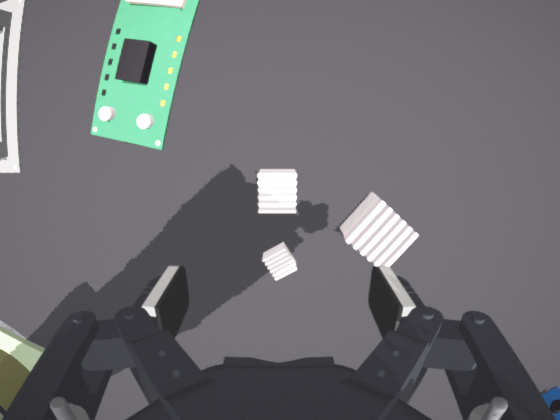

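apply_moves(
  motion=[
    [1,0.06,0,0.5,0],
    [1,0,0,0.8,0],
    [1,0,0,0.8,0],
    [1,0,0,0.8,0],
    [1,0,0,0.6,0],
    [1,0,0,0.25,0],
    [1,0,0,0.1,0],
    [1,0,0,0,0],
  ],
)

```text
time_s: 11.55
position: [460.0, -392.7, 11.8]
tcp_rot: [[0.97, 0.241, -0.0], [0.241, -0.97, 0.001], [-0.0, -0.001, -1.0]]
contact_force: [0.2, 0.3, 0.8]
width: 85.4
grip_force: 0.0
```

apply_moves(
  motion=[
    [0,0,0,0,0],
    [0,0,0,0,0],
    [0,0,0,0,0],
    [0,0,0,0,0],
    [0,0,0,0,0],
    [0,0,0,0,0],
    [0,0,0,0,0],
    [0,0,0,0,0],
    [0,0,0,0,0],
  ],
)

```text
time_s: 12.3
position: [460.0, -393.5, 12.5]
tcp_rot: [[0.971, 0.241, 0.001], [0.241, -0.971, -0.0], [0.001, 0.001, -1.0]]
contact_force: [-1.8, 1.5, 8.7]
width: 33.2
grip_force: 39.6
```

apply_moves(
  motion=[
    [0,0,0,-0.2,0],
    [0,0,0,-0.5,0],
    [0,0,0,-0.8,0],
    [0,0,0,-0.8,0],
    [0,0,0,-0.6,0],
    [0,0,0,-0.1,0],
    [0,0,0,0,0],
  ],
)

```text
time_s: 12.88
position: [460.2, -393.8, 133.6]
tcp_rot: [[0.971, 0.24, 0.002], [0.24, -0.971, -0.002], [0.002, 0.002, -1.0]]
contact_force: [0.6, -0.1, -1.2]
width: 32.8
grip_force: 40.6
```

Run:
```python
from h import *
to(548,12,65,10.4); print(arm.observe()['width'])
```

```text
now [ 460.2 -393.8  133.6] ang 13.9 t 12.8833 shift [ 4.567 -9.323  1.702] turn 0.703
32.805398331841566
```

apply_moves(
  motion=[
    [0,0.2,-0.4,0,0],
    [0,0.4,-0.83,0,0],
    [0,0.41,-0.84,0,0],
    [0,0.41,-0.84,0,0],
    [0,0.41,-0.84,0,0],
    [0,0.41,-0.84,0,0],
    [0,0.41,-0.84,0,0],
    [0,0.41,-0.84,0,0],
    [0,0.41,-0.84,0,0],
    [0,0.41,-0.84,0,0],
    [0,0.4,-0.83,0,0],
    [0,0.29,-0.54,0,0],
  ],
)

```text
time_s: 13.88
position: [547.1, 16.5, 130.7]
tcp_rot: [[0.97, 0.243, -0.002], [0.243, -0.97, 0.001], [-0.001, -0.002, -1.0]]
contact_force: [0.4, 0.8, -0.5]
width: 32.8
grip_force: 40.5
```

apply_moves(
  motion=[
    [0,0,0,0.3,0.4],
    [0,0,0,0.6,0.3],
    [0,0,0,0.5,0],
    [0,0,0,0.25,0],
    [0,0,0,0,0],
    [0,0,0,0,0],
  ],
)

```text
time_s: 14.38
position: [547.3, 12.4, 65.6]
tcp_rot: [[0.984, 0.181, -0.001], [0.181, -0.984, 0.0], [-0.001, -0.0, -1.0]]
contact_force: [0.5, -0.2, 0.1]
width: 33.3
grip_force: 40.5
```

Run:
```python
from h import *
c=grab('wrist');c=grab('wrist','w7.png')
to(548,12,17,10.4); print(arm.observe()['width'])
```

```text
now [547.9  12.4  66.6] ang 10.4 t 14.4833 shift [1.00e-03 1.00e-02 1.24e+00] turn 0.004
33.000769867730895
```

View pics/w7.png

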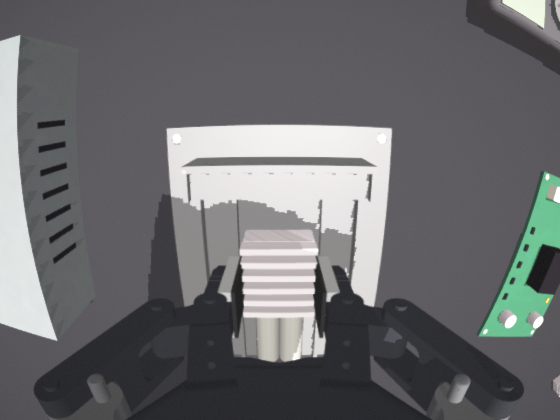

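The converter is held level, with its front fin at row ~248 and its front bottom edge at row ~232.

Run:
```python
from h import *
c=grab('wrist');s=arm.observe();R=np.array(s['tcp_rot'])
f=lambda p:np.round(R.T@(p-np.array(s['position'])),1)
for q,z in (((279,247),81),((279,232),55),((279,315),81)): print(q,z,f(wz(c,*q,z)))
```

```text
(279, 247) 81 [ 18.4   0.1 -14.3]
(279, 232) 55 [15.4  0.1 11.7]
(279, 315) 81 [-16.7   0.1 -14.4]
```

apply_moves(
  motion=[
    [0,0,0,0.3,0],
    [0,0,0,0.4,0],
    [0,0,0,0.3,0],
    [0,0,0,0.12,0],
    [0,0,0,0.08,0],
    [0,0,0,0,0],
    [0,0,0,0,0],
  ],
)

```text
time_s: 15.12
position: [547.7, 12.5, 18.2]
tcp_rot: [[0.983, 0.181, 0.0], [0.181, -0.983, 0.0], [0.0, -0.0, -1.0]]
contact_force: [0.7, -0.5, -0.9]
width: 32.8
grip_force: 40.5
```

Centred in the hand to within 1 mm. I'll lower it slowly.

apply_moves(
  motion=[
    [0,0,0,0.02,0],
    [0,0,0,0.02,0],
    [0,0,0,0.01,0],
    [0,0,0,0,0],
  ],
)

```text
time_s: 15.45
position: [547.8, 12.5, 16.5]
tcp_rot: [[0.984, 0.181, 0.001], [0.181, -0.984, 0.0], [0.001, -0.0, -1.0]]
contact_force: [-2.6, 0.2, 11.7]
width: 33.3
grip_force: 41.9
```

apply_moves(
  motion=[
    [0.5,0,0,0,0],
    [0.6,0,0,0,0],
    [0.8,0,0,0,0],
    [1,0,0,0,0],
    [1,0,0,-0.2,0],
    [1,0,0,-0.6,0],
    [1,0,0,-0.8,0],
    [1,0,0,-0.8,0],
    [1,0,0,-0.8,0],
    [1,0,0,-0.6,0],
    [1,0,0,0,0],
  ],
)

```text
time_s: 16.37
position: [549.0, 12.5, 172.6]
tcp_rot: [[0.984, 0.181, 0.006], [0.181, -0.984, 0.0], [0.006, 0.001, -1.0]]
contact_force: [0.4, 0.1, 1.1]
width: 85.1
grip_force: 0.0
```

Run:
```python
from h import *
c=grab('top'); c2=grab('wrist')
a=cv2.resize(c['image'][180:275,235:310,::-1],None,fx=5,fy=5,interpolation=cv2.INTER_CUBIC)
b=np.zeros((500,800,3),np.uint8); b[:475,:375]=a; b[:315,380:]=cv2.resize(c2['image'][:,:,::-1],(420,315)); cv2.imwrite('pics/m1.png',b)
to(551.2,-235.6,168,-1)
```

```text
now [547.7  12.5 168.8] ang 10.4 t 16.4667 shift [-1.036  6.117  0.018] turn 2.285
```

View pics/m1.png

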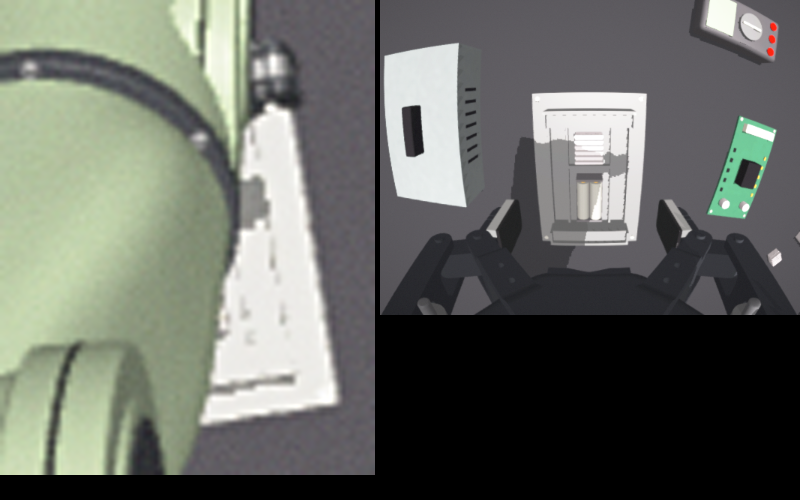

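The right-hand wrist image shows the converter (590,148) and battery (590,195), both seated. Now I go to the board.

apply_moves(
  motion=[
    [1,-0.1,0.6,0,0],
    [1,-0.15,0.85,0,0.3],
    [1,-0.14,0.86,0,0.3],
    [1,-0.14,0.86,0,0.3],
    [1,-0.14,0.86,0,0.3],
    [1,-0.1,0.86,0,0.3],
    [1,-0.1,0.84,0,0.3],
    [1,0,0.4,0,0.49],
    [1,0,0,0,0],
    [1,0,0,0,0],
  ],
)

```text
time_s: 17.3
position: [541.0, -235.7, 166.7]
tcp_rot: [[1.0, -0.019, -0.002], [-0.019, -1.0, 0.001], [-0.002, -0.001, -1.0]]
contact_force: [-0.3, 1.0, -0.3]
width: 85.6
grip_force: 0.0
```

Run:
```python
from h import *
c=grab('wrist');c=grab('wrist');h=cv2.cvtColor(c['image'],cv2.COLOR_RGB2HSV)
to(551.2,-235.6,8,-1)
m=h[:,:,2]>60; m[275:]=0; m=cv2.morphologyEx(m.astype(np.uint8),cv2.MORPH_CLOSE,np.ones((3,3)))
g=(h[:,:,1]>90)&(h[:,:,0]>60)&(h[:,:,0]<90);g[275:]=0
G=cv2.morphologyEx(g.astype(np.uint8),cv2.MORPH_CLOSE,np.ones((9,9)))
for r in wrects(c,G,4,500): print('board',r)
ct=max(cv2.findContours(G,cv2.RETR_EXTERNAL,cv2.CHAIN_APPROX_NONE)[0],key=cv2.contourArea)
F=cv2.drawContours(np.zeros_like(G),[cv2.convexHull(ct)],-1,1,-1)
F=cv2.erode(F,np.ones((9,9)))
k=(h[:,:,2]<55)&(F>0)
for r in wrects(c,k,24,150): print('blk',r)
cv2.imwrite('pics/w8.png',c['image'][:,:,::-1])
```

```text
now [ 541.5 -234.1  167.1] ang -0.9 t 17.4 shift [0.246 0.037 3.977] turn 0.012
board (array([279., 175.]), 551.3, -235.0, 159.3, 83.5, -1.1)
```

View pics/w8.png

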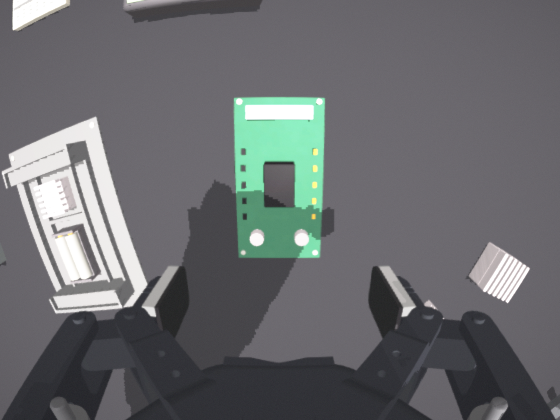

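The board is at (279,178) and square to the tool, centred at (551.3, -235.2). Descending to grip its black block.

apply_moves(
  motion=[
    [1,0.25,0.03,0.5,0],
    [1,0,0,0.8,0],
    [1,0,0,0.8,0],
    [1,0,0,0.8,0],
    [1,0,0,0.6,0],
    [1,0,0,0.3,0],
    [1,0,0,0.14,0],
    [1,0,0,0,0],
    [1,0,0,0,0],
  ],
)

```text
time_s: 18.15
position: [552.2, -236.5, 11.2]
tcp_rot: [[1.0, -0.017, 0.001], [-0.017, -1.0, -0.0], [0.001, 0.0, -1.0]]
contact_force: [0.0, -0.5, 0.5]
width: 85.4
grip_force: 0.0
```

Run:
```python
from h import *
to(551.3,-235.2,9,-1)
```

```text
now [ 552.2 -236.5   11.2] ang -1.0 t 18.15 shift [-0.023 -0.032  0.056] turn -0.0
```

apply_moves(
  motion=[
    [0.7,0,-0.02,0.05,0],
    [0,0,0,0,0],
    [0,0,0,0,0],
    [0,0,0,0,0],
    [0,0,0,0,0],
    [0,0,0,0,0],
    [0,0,0,0,0],
    [0,0,0,0,0],
    [0,0,0,0,0],
    [0,0,0,0,0],
    [0,0,0,0,0],
  ],
)

```text
time_s: 19.07
position: [551.8, -235.9, 8.6]
tcp_rot: [[1.0, -0.018, 0.0], [-0.018, -1.0, -0.0], [0.0, 0.0, -1.0]]
contact_force: [-0.8, 1.4, 6.4]
width: 27.2
grip_force: 40.2
```

apply_moves(
  motion=[
    [0,0,0,-0.1,0],
    [0,0,0,-0.3,0],
    [0,0,0,-0.6,0],
    [0,0,0,-0.7,0],
    [0,0,0,-0.7,0],
    [0,0,0,-0.4,0],
    [0,0,0,-0.1,0],
    [0,0,0,0,0],
  ],
)

```text
time_s: 19.73
position: [552.0, -235.9, 125.6]
tcp_rot: [[1.0, -0.018, 0.002], [-0.018, -1.0, -0.001], [0.002, 0.001, -1.0]]
contact_force: [-0.9, -0.3, -1.9]
width: 27.1
grip_force: 39.6
```

Run:
```python
from h import *
to(505.7,4.2,100,10.4);print(arm.observe()['width'])
```

```text
now [ 552.  -235.9  125.6] ang -1.0 t 19.7333 shift [-1.267 -5.982  0.635] turn -2.285
27.06089434463289
```

apply_moves(
  motion=[
    [0,-0.06,-0.3,0,0],
    [0,-0.1,-0.5,0,0],
    [0,-0.14,-0.65,0,0],
    [0,-0.14,-0.68,0,0],
    [0,-0.14,-0.68,0,0],
    [0,-0.14,-0.68,0,0],
    [0,-0.14,-0.68,0,0],
    [0,-0.14,-0.65,0,0],
    [0,-0.13,-0.6,0,0],
    [0,-0.1,-0.4,0,0],
    [0,-0.04,-0.16,0,0],
    [0,0,0,0,-0.5],
  ],
)

```text
time_s: 20.73
position: [504.5, 5.8, 123.4]
tcp_rot: [[1.0, 0.027, -0.002], [0.027, -1.0, 0.0], [-0.002, -0.0, -1.0]]
contact_force: [-0.0, 0.6, -1.2]
width: 27.0
grip_force: 39.6
```

apply_moves(
  motion=[
    [0,0,0,0.2,-0.7],
    [0,0,0,0.4,-0.7],
    [0,0,0,0.2,-0.38],
    [0,0,0,0,0],
    [0,0,0,0,0],
  ],
)

```text
time_s: 21.15
position: [504.8, 3.8, 91.8]
tcp_rot: [[0.984, 0.178, -0.001], [0.178, -0.984, -0.0], [-0.001, -0.0, -1.0]]
contact_force: [-0.7, 0.7, -0.8]
width: 27.0
grip_force: 39.6
```

Run:
```python
from h import *
c=grab('wrist','w9.png');h=cv2.cvtColor(c['image'],cv2.COLOR_RGB2HSV)
s=arm.observe();R=np.array(s['tcp_rot'])
to(505.7,4.2,43,10.4)
g=(h[:,:,1]>90)&(h[:,:,0]>60)&(h[:,:,0]<90);ys,xs=np.where(g&(np.arange(420)[:,None]<280))
print(xs.min(),xs.max(),ys.min())
zt=s['position'][2]-8.6+4
f=lambda q:np.round(R.T@(wz(c,*q,zt)-np.array(s['position'])),1)
b=int(ys.min()); 
for v in (b+3,): 
  x=xs[ys==v]; print(f((x.mean(),b)))
for v in (b+20,b+50,b+80):
  x=xs[ys==v]; print(v,x.min(),x.max(),f((x.min(),v)),f((x.max(),v)))
```

```text
now [505.1   4.   92.3] ang 10.2 t 21.2 shift [ 0.016 -0.003  1.232] turn -0.03
187 369 102
[78.5 -0.5  4.6]
122 188 368 [ 70.6 -41.    4.6] [70.6 40.5  4.6]
152 189 367 [ 56.8 -41.1   4.6] [56.8 40.5  4.6]
182 191 366 [ 42.7 -40.9   4.6] [42.6 40.9  4.6]
```

View pics/w9.png

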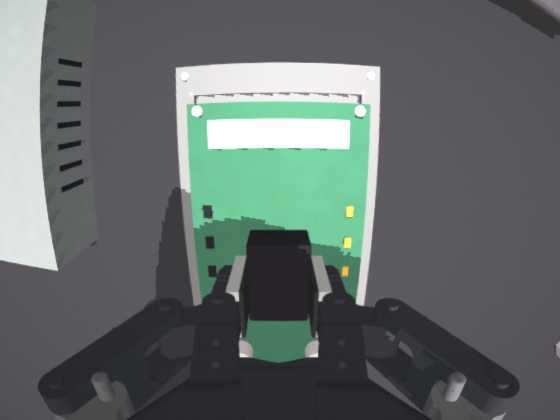

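The board is held level and centred over the base (edges at cols 188–368, front at row 102). Lowering it.

apply_moves(
  motion=[
    [0,0.015,0,0.25,-0.03],
    [0,0,0,0.35,0],
    [0,0,0,0.3,0],
    [0,0,0,0.15,0],
    [0,0,0,0.1,0],
    [0,0,0,0,0],
    [0,0,0,0,0],
  ],
)

```text
time_s: 21.78
position: [505.8, 4.4, 46.4]
tcp_rot: [[0.983, 0.182, 0.0], [0.182, -0.983, 0.0], [0.0, 0.0, -1.0]]
contact_force: [-0.7, 0.2, -1.8]
width: 27.0
grip_force: 39.6
```

apply_moves(
  motion=[
    [0,0,0,0.02,0],
    [0,0,0,0.02,0],
    [0,0,0,0,0],
  ],
)

```text
time_s: 22.03
position: [505.8, 4.4, 44.7]
tcp_rot: [[0.983, 0.183, 0.0], [0.183, -0.983, 0.0], [0.0, -0.0, -1.0]]
contact_force: [-0.1, 0.5, -0.5]
width: 27.0
grip_force: 39.6
```

apply_moves(
  motion=[
    [0,0,0,0.02,0],
    [0,0,0,0.01,0],
    [0,0,0,0,0],
  ],
)

```text
time_s: 22.28
position: [505.8, 4.4, 43.5]
tcp_rot: [[0.983, 0.183, 0.0], [0.183, -0.983, 0.0], [0.0, -0.0, -1.0]]
contact_force: [-1.5, 1.2, 4.4]
width: 26.8
grip_force: 40.2
```

apply_moves(
  motion=[
    [0.45,0,0,0,0],
    [0.6,0,0,0,0],
    [0.8,0,0,0,0],
    [1,0,0,0,0],
    [1,0,0,-0.2,0],
    [1,0,0,-0.6,0],
    [1,0,0,-0.8,0],
    [1,0,0,-0.8,0],
    [1,0,0,-0.8,0],
    [1,0,0,-0.8,0],
    [1,0,0,-0.2,0],
    [1,0,0,0,0],
  ],
)

```text
time_s: 23.28
position: [506.4, 4.4, 213.9]
tcp_rot: [[0.983, 0.183, 0.004], [0.183, -0.983, 0.0], [0.004, 0.0, -1.0]]
contact_force: [0.2, -0.3, -0.5]
width: 85.6
grip_force: 0.0
```

Run:
```python
from h import *
c=grab('wrist');c=grab('wrist');h=cv2.cvtColor(c['image'],cv2.COLOR_RGB2HSV)
g=(h[:,:,1]>90)&(h[:,:,0]>60)&(h[:,:,0]<90);g[275:]=0
G=cv2.morphologyEx(g.astype(np.uint8),cv2.MORPH_CLOSE,np.ones((9,9)))
for r in wrects(c,G,39,500): print('board',r)
m=(h[:,:,2]>120)&(h[:,:,1]<60)
m[300:]=0
k=(h[:,:,2]<45); k[300:]=0
print(rects and [r for r in wrects(c,k,86,150)][:8])
c=grab('top');h=cv2.cvtColor(c['image'],cv2.COLOR_RGB2HSV)
k=(h[:,:,2]<85);k[:150]=0;k[260:]=0;k[:,:170]=0;k[:,220:]=0
print(rects(c,k,86,20))
to(546,229,210,6)
```

```text
board (array([278., 184.]), 505.8, 4.9, 157.0, 82.3, 10.5)
[(array([379., 287.]), 436.4, -106.1, 47.3, 23.1, 46.3), (array([177., 287.]), 401.1, 83.4, 48.1, 23.7, -24.8), (array([277., 205.]), 504.2, 4.7, 22.4, 16.9, -79.5), (array([ 70., 122.]), 547.3, 212.5, 55.9, 12.6, 8.3)]
[(array([187., 247.]), 436.5, 231.3, 50, 7, -83.5), (array([192., 209.]), 543.7, 223.5, 58, 15, 8.0)]
now [505.3   4.4 210.7] ang 10.5 t 23.4333 shift [ 2.025 -5.335  0.016] turn 0.904
```

The board sits at (505.8, 4.9), 10.5°, at ledge height. Now the cover.

apply_moves(
  motion=[
    [1,0.25,-0.6,0,0],
    [1,0.3,-0.8,0,0],
    [1,0.3,-0.8,0,0],
    [1,0.3,-0.8,0,0],
    [1,0.3,-0.8,0,0],
    [1,0.3,-0.8,0,0],
    [1,0.2,-0.6,0,0.6],
    [1,0,0,0,0],
    [1,0,0,0,0],
  ],
)

```text
time_s: 24.18
position: [543.7, 224.1, 209.7]
tcp_rot: [[0.991, 0.133, -0.002], [0.133, -0.991, -0.001], [-0.002, 0.001, -1.0]]
contact_force: [0.0, -1.7, 0.0]
width: 85.4
grip_force: 0.0
```

Run:
```python
from h import *
c=grab('wrist');c=grab('wrist','w10.png');h=cv2.cvtColor(c['image'],cv2.COLOR_RGB2HSV)
k=(h[:,:,2]<45); k[262:]=0
print([r for r in wrects(c,k,86,150)])
to(545,222,72,7)
```

```text
[(array([458., 244.]), 522.8, 35.7, 30.3, 30.1, 8.4), (array([273., 209.]), 537.7, 226.6, 39.1, 13.7, 7.7)]
now [544.2 222.2 210.5] ang 7.5 t 24.2833 shift [0.024 0.005 3.462] turn 0.101
```

View pics/w10.png

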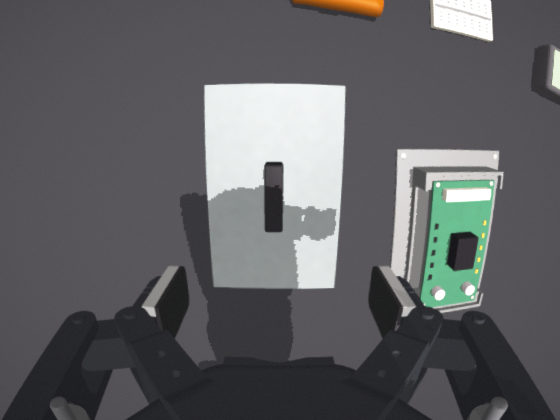

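The cover's top corners are at (206,86), (344,86), (335,290) and (214,289), with the rib at cols 264–284, rows 162–232.

Run:
```python
from h import *
c=grab('wrist')
P=np.array([wz(c,*q,64)[:2] for q in ((206,86),(344,86),(335,290),(214,289))])
print(P.round(1).tolist(),P.mean(0),[np.linalg.norm(P[i]-P[(i+1)%4]).round(1) for i in range(4)],np.degrees(np.arctan2(*((P[0]+P[1]-P[2]-P[3])[::-1]))))
for q in ((274,168),(274,232)): print(wz(c,*q,86).round(1))
x,y=P.mean(0); to(x,y,72,7)
```

```text
[[635.3, 298.4], [650.8, 178.1], [452.5, 151.2], [437.2, 275.3]] [543.9344111 225.766781 ] [np.float64(121.3), np.float64(200.1), np.float64(125.1), np.float64(199.5)] 7.193321747507645
[572.5 229.6  86. ]
[516.7 222.5  86. ]
now [544.3 222.  210.8] ang 7.5 t 24.3333 shift [ 0.006 -0.097  3.469] turn 0.094
```

apply_moves(
  motion=[
    [1,0,-0.09,0.5,0.06],
    [1,0,0,0.8,0],
    [1,0,0,0.8,0],
    [1,0,0,0.7,0],
    [1,0,0,0.45,0],
    [1,0,0,0.2,0],
    [1,0,0,0.05,0],
    [1,0,0,0,0],
    [1,0,0,0,0],
  ],
)

```text
time_s: 25.08
position: [544.5, 226.7, 72.5]
tcp_rot: [[0.992, 0.125, 0.001], [0.125, -0.992, 0.001], [0.001, -0.001, -1.0]]
contact_force: [-0.2, -0.2, 0.7]
width: 85.3
grip_force: 0.0
```

apply_moves(
  motion=[
    [0,0,0,0,0],
    [0,0,0,0,0],
    [0,0,0,0,0],
    [0,0,0,0,0],
    [0,0,0,0,0],
    [0,0,0,0,0],
    [0,0,0,0,0],
    [0,0,0,0,0],
    [0,0,0,0,0],
    [0,0,0,0,0],
    [0,0,0,0,0],
    [0,0,0,0,0],
  ],
  grip_force=60,
)

```text
time_s: 26.08
position: [544.0, 226.7, 71.7]
tcp_rot: [[0.992, 0.126, 0.0], [0.126, -0.992, 0.0], [0.0, -0.0, -1.0]]
contact_force: [-1.4, -0.4, 5.8]
width: 14.2
grip_force: 59.6
```

apply_moves(
  motion=[
    [0,0,0,-0.1,0],
    [0,0,0,-0.3,0],
    [0,0,0,-0.5,0],
    [0,0,0,-0.6,0],
    [0,0,0,-0.5,0],
    [0,0,0,-0.3,0],
    [0,0,0,-0.1,0],
    [0,0,0,0,0],
    [0,0,0,0,0],
  ],
)

```text
time_s: 26.83
position: [543.7, 226.7, 167.1]
tcp_rot: [[0.992, 0.126, -0.0], [0.126, -0.992, -0.0], [-0.0, -0.0, -1.0]]
contact_force: [-1.3, 0.8, -1.5]
width: 14.5
grip_force: 58.7
```

Run:
```python
from h import *
to(505.7,4.2,140,10.4);s=arm.observe();print(s['width'],s['grip_force'])
```

```text
now [543.7 226.7 167.1] ang 7.2 t 26.8333 shift [-1.641  5.398  0.677] turn -0.635
14.482109300544614 58.706565499305725
```

apply_moves(
  motion=[
    [0,-0.06,0.2,0,0],
    [0,-0.12,0.4,0,0],
    [0,-0.17,0.55,0,0],
    [0,-0.19,0.63,0,0],
    [0,-0.19,0.63,0,0],
    [0,-0.19,0.63,0,0],
    [0,-0.19,0.63,0,0],
    [0,-0.18,0.58,0,0],
    [0,-0.15,0.5,0,0],
    [0,-0.12,0.39,0,0],
    [0,-0.06,0.2,0,0],
    [0,-0.02,0.06,0,-0.3],
  ],
)

```text
time_s: 27.83
position: [505.5, 2.6, 166.9]
tcp_rot: [[0.989, 0.15, -0.001], [0.15, -0.989, -0.0], [-0.001, 0.0, -1.0]]
contact_force: [-0.5, 0.4, -1.8]
width: 14.5
grip_force: 58.7
```

apply_moves(
  motion=[
    [0,0,0,0,-0.33],
    [0,0,0,0,0],
    [0,0,0,0,0],
    [0,0,0,0,0],
  ],
)

```text
time_s: 28.17
position: [506.1, 5.0, 167.2]
tcp_rot: [[0.983, 0.181, -0.0], [0.181, -0.983, 0.0], [-0.0, -0.0, -1.0]]
contact_force: [0.6, -0.2, -1.7]
width: 14.8
grip_force: 58.7
```

Run:
```python
from h import *
c=grab('wrist');c=grab('wrist','w11.png');s=grab('side')
to(505.7,4.2,140,10.4);print(arm.observe()['width'])
b=np.zeros((420,800,3),np.uint8);b[:,:440]=c['image'][:,60:500,::-1];b[:300,440:]=cv2.resize(s['image'][100:300,150:390,::-1],(360,300));cv2.imwrite('pics/m2.png',b)
```

```text
now [506.    4.6 167.3] ang 10.4 t 28.3167 shift [-0.01   0.008  0.682] turn -0.0
14.172550784901372
```

View pics/m2.png

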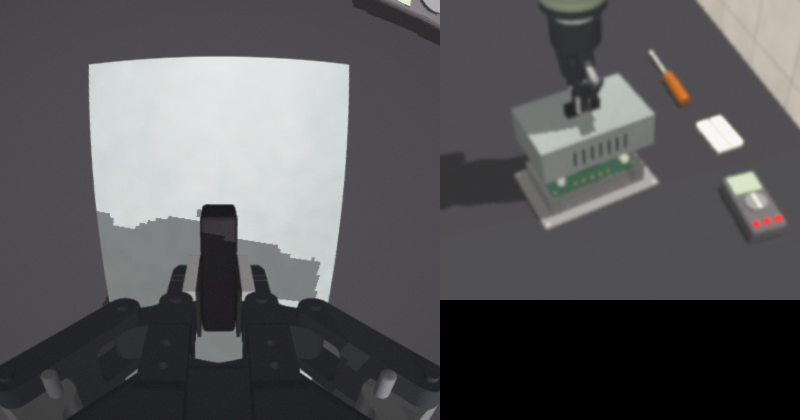

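The wrist half shows the cover square in the grip, with its front corners at full-image (149,65) and (409,65). The side half shows it hanging level above the base. Checking the in-hand offset.

Run:
```python
from h import *
c=grab('wrist');s=arm.observe();R=np.array(s['tcp_rot'])
for q in ((149,65),(409,65),(279,56),(260,208),(297,208)):
  z=159.6 if q[1]<100 else 181.6
  print(q,np.round(R.T@(wz(c,*q,z)-np.array(s['position'])),1))
to(505.7,4.2,75.7,10.4)
```

```text
(149, 65) [ 99.9 -61.4   7.7]
(409, 65) [99.9 61.5  7.7]
(279, 56) [100.4   0.    7.7]
(260, 208) [ 35.7  -7.8 -14.3]
(297, 208) [ 35.7   7.3 -14.3]
now [506.    4.5 167.3] ang 10.4 t 28.3667 shift [-0.009  0.006  2.29 ] turn -0.001
```

apply_moves(
  motion=[
    [0,-0.02,0,0.15,0],
    [0,0,0,0.2,0],
    [0,0,0,0.25,0],
    [0,0,0,0.25,0],
    [0,0,0,0.25,0],
    [0,0,0,0.15,0],
    [0,0,0,0.05,0],
    [0,0,0,0,0],
  ],
)

```text
time_s: 29.03
position: [505.0, 4.0, 114.8]
tcp_rot: [[0.984, 0.18, -0.001], [0.18, -0.984, 0.0], [-0.001, -0.0, -1.0]]
contact_force: [0.3, 0.4, -1.2]
width: 14.9
grip_force: 58.7
```

apply_moves(
  motion=[
    [0,0,0,0.15,0],
    [0,0,0,0.2,0],
    [0,0,0,0.2,0],
    [0,0,0,0.2,0],
    [0,0,0,0.1,0],
    [0,0,0,0.05,0],
    [0,0,0,0,0],
  ],
)

```text
time_s: 29.62
position: [505.0, 4.0, 78.8]
tcp_rot: [[0.984, 0.18, -0.001], [0.18, -0.984, 0.0], [-0.001, -0.0, -1.0]]
contact_force: [-0.4, 0.0, -1.9]
width: 14.6
grip_force: 58.7
```

apply_moves(
  motion=[
    [0,0,0,0.03,0],
    [0,0,0,0.03,0],
    [0,0,0,0.01,0],
    [0,0,0,0,0],
  ],
)

```text
time_s: 29.95
position: [505.3, 4.1, 76.6]
tcp_rot: [[0.984, 0.18, 0.0], [0.18, -0.984, 0.0], [0.0, -0.0, -1.0]]
contact_force: [0.7, 0.5, -2.5]
width: 14.4
grip_force: 58.7
```

apply_moves(
  motion=[
    [0,0,0,0.015,0],
    [0,0,0,0.01,0],
    [0,0,0,0,0],
  ],
)

```text
time_s: 30.2
position: [505.3, 4.0, 75.6]
tcp_rot: [[0.984, 0.18, 0.0], [0.18, -0.984, 0.0], [0.0, -0.0, -1.0]]
contact_force: [-0.7, -1.0, 1.7]
width: 14.5
grip_force: 59.0
```

Contact with the flange is beginning at the expected height. Releasing.

apply_moves(
  motion=[
    [0,0,0,0.01,0],
    [0.3,0,0,0,0],
    [0.4,0,0,0,0],
    [0.7,0,0,0,0],
    [1,0,0,0,0],
    [1,0,0,-0.2,0],
    [1,0,0,-0.6,0],
    [1,0,0,-0.8,0],
    [1,0,0,-0.8,0],
    [1,0,0,-0.8,0],
    [1,0,0,0,0],
    [1,0,0,0,0],
  ],
)

```text
time_s: 31.2
position: [505.7, 4.1, 204.9]
tcp_rot: [[0.984, 0.18, 0.003], [0.18, -0.984, 0.0], [0.003, 0.0, -1.0]]
contact_force: [-0.2, 0.0, -0.7]
width: 85.6
grip_force: 0.0
```

Run:
```python
from h import *
c=grab('wrist');c=grab('wrist');s=grab('side');h=cv2.cvtColor(c['image'],cv2.COLOR_RGB2HSV)
to(505.7,4.2,140,10.4)
b=np.zeros((420,800,3),np.uint8);b[:,:440]=c['image'][:,60:500,::-1];b[:300,440:]=cv2.resize(s['image'][140:280,170:338,::-1],(360,300));cv2.imwrite('pics/m3.png',b)
```

```text
now [504.8   4.  202.6] ang 10.4 t 31.35 shift [0.024 0.    1.564] turn -0.006
```

View pics/m3.png

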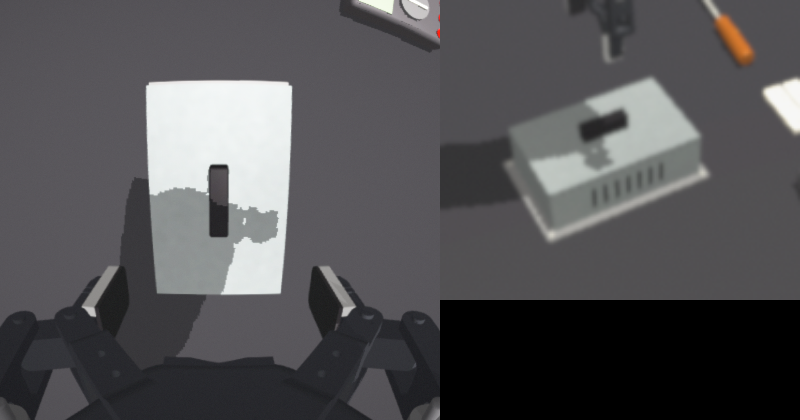

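The cover sits squarely on the flange in both views, with an even rim visible, and the gripper is clear.

```bash
python3 -c "
from bench import arm
print(arm.job_done())"
```

```text
the job is handed in; nothing more can be done
None
```

The sensor box is assembled and handed in at about 31 s of the 115 s limit: battery, converter, board and cover were placed in that order and released, and the last pictures show the cover square on the flange; the hand-in returned no verdict.

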